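# Seat a steel tube against a loose-set rail

## Robot

A 6-joint arm with a two-finger parallel gripper is mounted at the origin on a cart in front of the work surface, level with it; the furniture and walls round the work are solid. World frame = base frame: x ahead of the robot, y to its left, z up, the work surface at z = 0. Lengths are in m, angles in rad, forces in N, time in s.
With the tool pointing down it reaches from about 0.3 to 0.875 m from the base axis. Payload 4.2 kg.
Tool frame: the origin (TCP) lies on the centre line of the jaws, within the pads' length; the fingertips stand 19 mm ahead of it and the grasp point (between the pads) is the TCP (ctrl.tips_ahead is the distance from the TCP to the fingertips, in m); z points along the fingers, y is the direction in which the jaws open and shut (so a half turn about z gives the same grasp; the last joint's range is limited). The gripper opens to 85 mm and grips with 20 to 120 N. Pads are 22 mm wide; open, the fingers measure 114 mm over their backs; the gripper's body (76 mm by 85 mm) begins 54 mm behind the grasp point. The pads swing forward as they close: fully open they stand 13 mm farther back than shut.
Start: joints at [-1.22, 0.32, 1.565, -0, 1.257, -0.02], TCP at [0.208, -0.536, 0.212] pointing down, gripper open.
Joint ranges: [-3.11, 3.11], [-0.84, 2.01], [0.21, 2.61], [-1.34, 4.49], [0.05, 2.63], [-2.56, 2.56]. Speed limits (rad/s): [2.57, 2.57, 3.14, 3.14, 3.14, 3.14].

## Interface

Orientations are given as a unit quaternion [w, x, y, z].
In Python, from station import ctrl, vision, order gives the robot as it stands.
- The arm moves only by the shell command python3 -m jog 'ROWS' [FORCE]. ROWS is text: rows parted by semicolons, each of 5 numbers parted by spaces: the closure in counts, from 0 (fully open) to 255 (shut), then the shift along the tool's x, y, z in cm, then the turn about the tool's z in degrees. In form: fingers x y z spin; .... A call has exactly 8 rows; each row is the pose to reach, as a shift and turn from the pose measured when the call began, along the tool's axes at that moment; what a row does not reach only later rows make up. A row lasts 1/12 s, in which the tool goes at most 41.7 mm and 7.16 degrees, less where a joint would pass 70% of its speed; a pose out of reach is approached as far as the arm can. A call with a gripper value outside its range is refused whole. The fingers move at their own pace and stop on an object; FORCE is the grip in N (left out, the last holds). Time passes only in rows, so rows that repeat a pose let the fingers close, or fill a call up. It gives the time, the measured TCP pose, the force and the opening at its end, in the units of the state.
- ctrl.sense(): the state, without advancing time (a new reading comes with each control period).
- vision.capture(name): name is "scene" or "top"; returns a dict with "img" (480x640x3 uint8, red, green, blue), "vfov" (degrees; the focal length in pixels is half the picture's height over the tangent of half this angle, whatever the lens; pixels are square), "cx", "cy" (the principal point, pixels), "cam_to_world" (4x4, takes a point from camera to world coordinates). Camera axes: x right, y down, z forward; pixel columns grow to the right and rows downward; lengths in m; the calibration is good to about 2 mm. A picture is of the moment at which its call begins. There is no depth.
- order.finish_job(): hands the job in, once; it reports no verdict.
The state is a dict: "time_s": time; "joint_pos": joint angles; "joint_velocities": joint speeds; "joint_efforts": joint torques, N m; "tcp_pos": TCP position; "orientation": TCP orientation; "force": force on the tool from outside, world axes, zero at the start; "ft_torque": the same for the moment, N m; "width": finger opening in m.
Only numpy, scipy, OpenCV 4.12 (cv2) and the standard library are available. Lean on these libraries where they do the work, as an engineer would, in place of code of your own. Each camera call takes 0.05 s, during which the arm holds its last target. There are 200 camera calls.

## Task

The short steel tube lies askew on the set-up plate. Keep it flat on the plate and push it near one end and then near the other until its long side lies flush along the whole steel rail, then slide it along the rail to the right until its end sits against the rail's end stop, still flush, and let go. The rail's thumb-screws are only finger-tight, so find it by touch and push gently: the rail must stay where it is set, and leave the other things on the bench alone.

Things in the scene. Friction and masses are not known exactly. Their poses are not given: they have to be found in the camera images.
- plate: Grey steel set-up plate fixed on the bench, 230 (x) by 330 (y) by 10 mm. Origin: centre of its underside, its top is 10 mm higher; z up, +x toward the edge where the rail stands, +y to the left along the rail. The dark steel rail on it is 310 mm long, 30 mm wide, its top 25.5 mm above the plate; two black thumb-screws on it, 100 mm either side of its middle, rise to 41 mm above the plate.
- rail_nominal (a point): Point fixed on the plate's top (not on the rail), axes as the plate: the middle setting of the rail's straight front face, which looks to -x. The real setting is NOT measured: the face's middle lies up to 25 mm nearer or farther along x, and the rail is turned up to 0.06 rad either way about it, so find it by touch. Pushed with under 12 N it stays; from about 15 N its screws slip and it moves.
- stop_nominal (a point): Point fixed on the plate's top (not on the rail), axes as the plate: middle setting of the end stop's inner face, which looks to +y. The stop is joined square to the rail's right (-y) end and is set with it: as high as the rail, 20 mm thick, reaching 50 mm out from the rail's face; its inner face is 135 mm right of the rail's middle, measured along the rail. It does not give way sideways.
- tube: Loose rectangular steel tube with black plastic end caps, lying flat on the plate between its near edge and the rail: 40 (x) by 240 (y) by 25 mm high, 0.5 kg, give or take a third. Origin: centre of its underside; +y along its length to its left end, +x its long side that looks to the rail (20 mm from the origin). It slides with ordinary friction (1 to 4 N). Its right end starts about 15 to 60 mm short of the end stop.
- tube_left (a point): Point on the tube's long side that looks to the rail, 110 mm left of the middle, half way up (12.5 mm); axes as the tube.
- tube_right (a point): The same, 110 mm right of the middle.
- tube_end (a point): Centre of the right end of the tube, the end that goes to the stop; axes as the tube.
- mug: Bystander: stoneware mug, 82 x 114 x 94 mm, standing; origin centre of its underside.
- spanner_17: Bystander: flat spanner, 213 mm long, 5 mm thick, lying on the bench; origin centre of its underside.
- tweezers: Bystander: long steel tweezers, 222 x 46 x 15 mm, lying behind the plate; origin centre of its underside.
- steel_cup: Bystander: dark steel cup, 66 mm across, 38 mm high, standing on the bench just left of the plate; origin centre of its underside.
- masking_tape: Bystander: roll of paper tape, 91 mm across, 24 mm high; origin centre of its underside.
- pipe_bush: Bystander: dark steel flanged ring, 62 mm across, 23 mm high; origin centre of its underside.

How it is judged:
On the way:
1. the tube's long side lies flush along the rail (gap at most 2 mm near both ends), its end still clear of the end stop (x of each of tube_left, tube_right in the frame of rail above -0.002 m and y of tube_end in the frame of rail above -0.13 m), for 0.1 s.
At the end, for the whole second after the job is handed in: The tube lies still and flat on the plate, its long side within 2 mm of the rail's face near both of its ends (measured 110 mm either side of its middle) and its right end within 2 mm of the end stop, with the rail where it was set (x of each of tube_left, tube_right in the frame of rail above -0.002 m and y of tube_end in the frame of rail below -0.133 m and linear speed of tube below 0.01 m/s and angle between tube's own z axis and vertical below 0.03 rad); the robot touches nothing.
It fails at once if the rail is pushed off its setting: a point 100 mm left or right of its middle moves by more than 2 mm (distance of any of rail_left, rail_right from where it was at the start of the episode above 0.002 m).
It fails at once if the tube is lifted more than 8 mm off the plate or tipped by more than 0.2 rad (z of tube in the frame of plate above 0.018 m or angle between tube's own z axis and vertical above 0.2 rad).
It fails at once if another thing on the bench is moved by more than 20 mm (distance of any of mug, spanner_17, tweezers, steel_cup, masking_tape, pipe_bush from where it was at the start of the episode above 0.02 m).
It also fails if it takes over 66 s, if anything falls off the work surface, if the arm or the gripper's body presses on something with over 40 N, if the wrist force passes 120 N, or if a joint passes its speed limit or range.

## Working session

There is one attempt and no reset: what is moved stays moved. The work goes in short steps, Python scripts to look and compute and a shell command to move; the robot and the scene stay as the last step left them, time stands still between calls to the robot, and variables do not carry over. Pictures are saved under pics/ and viewed, about 8 in all and at most 12, crops included, and the job is handed in when it is done.

```bash
mkdir -p pics; ls; python3 - <<'E'
from station import ctrl, vision, order
import cv2, numpy as np
print(ctrl.sense())
for n in("scene","top"):
    c=vision.capture(n); cv2.imwrite(f"pics/{n}0.png",c["img"][...,::-1]); print(n,c["vfov"],c["cx"],c["cy"],np.round(c["cam_to_world"],4).tolist())
E
```

```text
pics
{'time_s': 0.0, 'joint_pos': array([-1.22001628e+00,  3.20266469e-01,  1.56570411e+00,  2.35416121e-06,
        1.25742364e+00, -2.00230330e-02]), 'joint_velocities': array([-3.66108303e-04,  2.41330423e-04,  1.36792888e-03,  2.76082953e-04,
        9.29838363e-05,  8.73415221e-04]), 'joint_efforts': array([-2.34246952e-03, -4.15526426e+01, -2.34162104e+01, -2.58404662e-04,
        8.01256159e-03, -7.91370979e-06]), 'tcp_pos': array([ 0.20816481, -0.53542358,  0.21158718]), 'orientation': array([-8.88678984e-04,  9.82861978e-01,  1.84340773e-01, -1.47188176e-04]), 'force': array([0.29010139, 0.22287351, 0.1104335 ]), 'ft_torque': array([0.03441715, 0.05370714, 0.01445955]), 'width': 0.08547226614937319}
scene 50.12662427197724 324.9785254627718 234.74551414081392 [[-0.9149, -0.2458, 0.3201, 0.1858], [-0.4034, 0.5817, -0.7063, 0.7832], [-0.0126, -0.7754, -0.6313, 0.7803], [0.0, 0.0, 0.0, 1.0]]
top 46.951519482548036 313.26325946091447 232.18653077975785 [[0.0273, -0.9804, 0.1949, 0.3275], [-0.9995, -0.0233, 0.0225, -0.0504], [-0.0175, -0.1954, -0.9806, 1.197], [0.0, 0.0, 0.0, 1.0]]
```

View pics/top0.png

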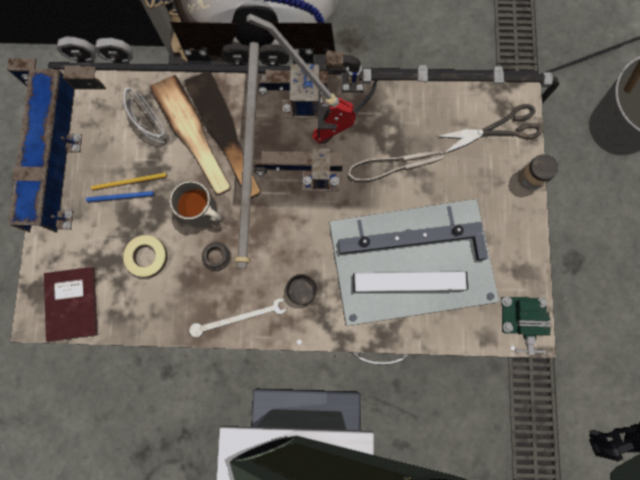

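View pics/scene0.png

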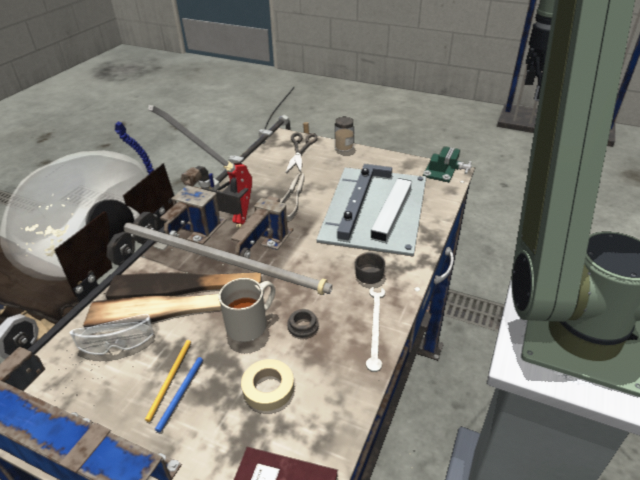

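Top view: plate corners are at about (330,220), (479,201), (497,301) and (346,324). The white tube spans (355–467, 271–292), and the dark rail's front edge runs from about (337,255) to (473,241), with the stop at right (480,247). Next I'll measure these.

```bash
cat > h.py <<'E'
from station import ctrl, vision, order
import cv2, numpy as np
def ray(c,px,z):
    f=240/np.tan(np.radians(c["vfov"]/2)); px=np.atleast_2d(np.float64(px)); M=c["cam_to_world"]
    d=np.c_[(px[:,0]-c["cx"])/f,(px[:,1]-c["cy"])/f,np.ones(len(px))]@M[:3,:3].T
    t=(z-M[2,3])/d[:,2]; return M[:3,3]+d*t[:,None]
def tube(c):
    hsv=cv2.cvtColor(c["img"],cv2.COLOR_RGB2HSV); m=((hsv[...,2]>215)&(hsv[...,1]<40)).astype(np.uint8)
    m[:205]=0;m[325:]=0;m[:,:325]=0;m[:,500:]=0
    cs=cv2.findContours(m,cv2.RETR_EXTERNAL,cv2.CHAIN_APPROX_NONE)[0]; k=max(cs,key=cv2.contourArea)
    P=ray(c,k[:,0],.035)[:,:2]
    return cv2.minAreaRect((P*1000).astype(np.float32)),k
E
python3 - <<'E'
from h import *
c=vision.capture("top"); g=c["img"]
r,k=tube(c); print(r,cv2.boxPoints(r),k[:,0].min(0),k[:,0].max(0))
print("plate",ray(c,[(330,220),(479,201),(497,301),(346,324)],.01)[:,:2].round(4).tolist())
# rail front edge: along columns dark->light transition
pts=[]
for x in range(342,468,6):
    col=g[225:262,x].astype(int).sum(1); d=np.diff(col); i=d.argmax(); pts.append((x,225+i+.5))
print(pts)
P=ray(c,pts,.0355)[:,:2]; print(P.round(4).tolist())
cv2.imwrite("pics/top1.png",cv2.resize(g[190:335,315:510],None,fx=4,fy=4,interpolation=cv2.INTER_CUBIC)[...,::-1])
E
```

```text
Traceback (most recent call last):
  File "h.py", line 10, in tube
    cs=cv2.findContours(m,cv2.RETR_EXTERNAL,cv2.CHAIN_APPROX_NONE)[0]; k=max(cs,key=cv2.contourArea)
                                                                         ~~~^^^^^^^^^^^^^^^^^^^^^^^^
ValueError: max() iterable argument is empty
```

```bash
python3 - <<'E'
from h import *
g=cv2.imread("pics/top0.png")[...,::-1]
for p in[(410,281),(360,283),(460,281),(410,300),(360,215),(410,240),(410,262)]: print(p,g[p[1],p[0]])
print(g[225:262,400].sum(1).tolist())
cv2.imwrite("pics/top1.png",cv2.resize(g[190:335,315:510],None,fx=4,fy=4,interpolation=cv2.INTER_CUBIC)[...,::-1])
E
```

```text
(410, 281) [209 208 212]
(360, 283) [209 208 212]
(460, 281) [208 207 211]
(410, 300) [168 172 170]
(360, 215) [152 142 129]
(410, 240) [ 96  98 105]
(410, 262) [168 172 169]
[493, 493, 497, 498, 497, 487, 432, 341, 304, 296, 296, 291, 301, 305, 302, 298, 299, 300, 297, 267, 194, 161, 255, 381, 475, 499, 502, 504, 506, 506, 507, 504, 503, 502, 505, 507, 505]
```

View pics/top1.png

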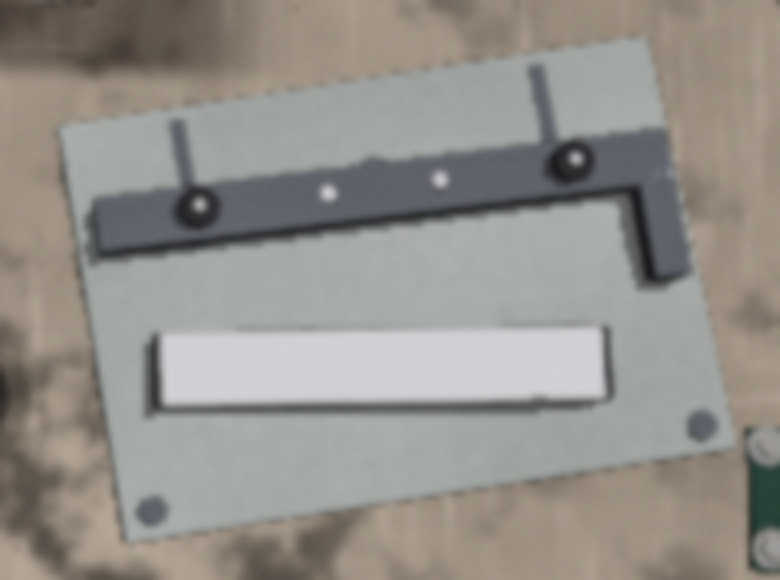

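Crop: the rail top is dark blue-grey with its front edge running (100,250)→(625,188), and the stop's inner face is at about (640,200–275). The tube's white top spans (160–605, 327–407).

```bash
sed -i 's/hsv\[...,2\]>215/hsv[...,2]>192/' h.py; cat >> h.py <<'E'
def line(P):
    v=cv2.fitLine((np.float32(P)*1000),cv2.DIST_HUBER,0,.01,.01).ravel(); return v
def rail(c):
    s=c["img"].astype(int).sum(2); pts=[]
    for x in range(344,466,3):
        col=s[225:264,x]; i=np.where(col<150+60)[0]
        if len(i)==0: continue
        i=i[0]; a,b=col[i-1],col[i]; pts.append((x,225+i-1+(a-240)/max(a-b,1)))
    P=ray(c,pts,.0355)[:,:2]; return P
E
python3 - <<'E'
from h import *
c=vision.capture("top"); g=c["img"]
r,k=tube(c); print(r,cv2.boxPoints(r).round(1).tolist())
Pl=ray(c,[(330,221),(477,199),(498,302),(346,325)],.01)[:,:2]; print("plate",Pl.round(4).tolist())
P=rail(c); print(P.round(4).tolist()); v=line(P); print(v, "slope dx/dy",v[0]/v[1], 'x at y', [(y,v[2]+(y-v[3])*v[0]/v[1]) for y in(-150,-250,-350,-430)])
print("stop", ray(c,[(315+640/4,190+190/4),(315+652/4,190+278/4)],.0355).round(4))
t=cv2.boxPoints(r)
E
```

```text
((459.25921630859375, -229.87371826171875), (34.78110885620117, 227.6268768310547), 2.0855560302734375) [[437.70001220703125, -116.80000305175781], [446.0, -344.20001220703125], [480.79998779296875, -343.0], [472.5, -115.5]]
plate [[0.5893, -0.0592], [0.6466, -0.3821], [0.4216, -0.4196], [0.3647, -0.0979]]
[[0.5185, -0.0902], [0.5193, -0.0965], [0.5204, -0.1029], [0.5212, -0.1093], [0.5221, -0.1156], [0.5461, -0.1217], [0.5534, -0.1281], [0.5517, -0.1345], [0.5498, -0.1409], [0.5269, -0.1474], [0.5278, -0.1538], [0.5288, -0.1602], [0.5298, -0.1665], [0.5307, -0.1729], [0.5317, -0.1793], [0.5327, -0.1856], [0.5336, -0.192], [0.5347, -0.1984], [0.5358, -0.2047], [0.5366, -0.2111], [0.5375, -0.2175], [0.5385, -0.2238], [0.5393, -0.2302], [0.5403, -0.2366], [0.5414, -0.243], [0.5423, -0.2493], [0.5431, -0.2557], [0.5442, -0.2621], [0.5453, -0.2684], [0.5464, -0.2748], [0.5471, -0.2812], [0.5481, -0.2876], [0.549, -0.2939], [0.5501, -0.3003], [0.551, -0.3067], [0.5519, -0.3131], [0.5751, -0.3199], [0.5801, -0.3264], [0.5824, -0.3329], [0.5806, -0.3392], [0.5567, -0.345]]
[ 1.4870605e-01 -9.8888147e-01  5.3589514e+02 -2.0668372e+02] slope dx/dy -0.15037803 x at y [(-150, np.float32(527.37115)), (-250, np.float32(542.40894)), (-350, np.float32(557.4468)), (-430, np.float32(569.477))]
stop [[ 0.555  -0.3682  0.0355]
 [ 0.5078 -0.3731  0.0355]]
```

```bash
cat >> h.py <<'E'
from scipy.spatial.transform import Rotation as Ro
def rot(s): w,x,y,z=s["orientation"]; return Ro.from_quat([x,y,z,w]).as_matrix()
def to(p,yaw=None):
    s=ctrl.sense(); R=rot(s); d=R.T@(np.array(p)-s["tcp_pos"])*100
    h=np.arctan2(R[1,0],R[0,0]); print("cm",d.round(2),"spin",None if yaw is None else round(np.degrees(h-yaw),2),"head",round(h,4))
U=np.array([.989,.148,0]); V=np.array([-.148,.989,0]) # rail normal (+x), rail +y
def st():
    s=ctrl.sense(); R=rot(s); print("t",round(s["time_s"],2),"p",s["tcp_pos"].round(4),"head",np.arctan2(R[1,0],R[0,0]).round(4),"Fu,Fv,Fz",[round(float(s["force"]@a),2) for a in(U,V,np.array([0,0,1]))],"T",s["ft_torque"].round(3),"w",round(s["width"],4))
E
python3 -c "
from h import *
st(); print(ctrl.tips_ahead); to([.4098,-.2373,.10],.149)"
```

```text
t 0.2 p [ 0.2082 -0.5357  0.2119] head 0.3708 Fu,Fv,Fz [0.31, 0.79, -0.89] T [ 0.045 -0.01   0.032] w 0.0854
0.019
cm [ 29.6  -20.49  11.21] spin 12.71 head 0.3708
```

```bash
python3 -m jog '0 3.5 -2.4 0.6 2; 0 7.2 -5 1.2 4; 0 10.8 -7.5 2 6; 0 14.5 -10 3 8; 0 18.2 -12.6 4 10; 0 21.8 -15.1 5 12; 0 25.5 -17.7 6 12.7; 0 29 -20.1 7 12.7' ; python3 -c "
from h import *
st(); to([.4098,-.2373,.05],.149)
c=vision.capture('scene'); cv2.imwrite('pics/s1.png',cv2.resize(c['img'][130:290,280:500],None,fx=3.5,fy=3.5)[...,::-1])"
```

```text
time_s: 0.87
tcp_pos: [0.3916, -0.263, 0.1479]
orientation: [-0.0, 0.997, 0.074, 0.0]
force: [0.3, 0.3, 0.5]
width: 0.0853
t 0.87 p [ 0.3916 -0.263   0.1479] head 0.1483 Fu,Fv,Fz [0.32, 0.26, 0.46] T [-0.04  -0.048  0.008] w 0.0853
cm [ 2.17 -2.27  9.79] spin -0.04 head 0.1483
```

```bash
python3 -m jog '0 1 -1 1.5 0; 0 2 -2 3 0; 0 2.2 -2.3 5 0; 0 2.2 -2.3 7 0; 0 2.2 -2.3 8.5 0; 0 2.2 -2.3 9.8 0; 0 2.2 -2.3 9.8 0; 0 2.2 -2.3 9.8 0' ; python3 -c "
from h import *
st()
c=vision.capture('scene'); cv2.imwrite('pics/s1.png',cv2.resize(c['img'][130:290,300:500],None,fx=3.7,fy=3.7,interpolation=2)[...,::-1])"
```

```text
time_s: 1.58
tcp_pos: [0.4119, -0.2299, 0.048]
orientation: [-0.004, 0.997, 0.076, -0.001]
force: [-0.4, 0.4, 0.3]
width: 0.0854
t 1.58 p [ 0.4119 -0.2299  0.048 ] head 0.1527 Fu,Fv,Fz [-0.37, 0.46, 0.3] T [-0.013 -0.033  0.037] w 0.0854
```

View pics/s1.png

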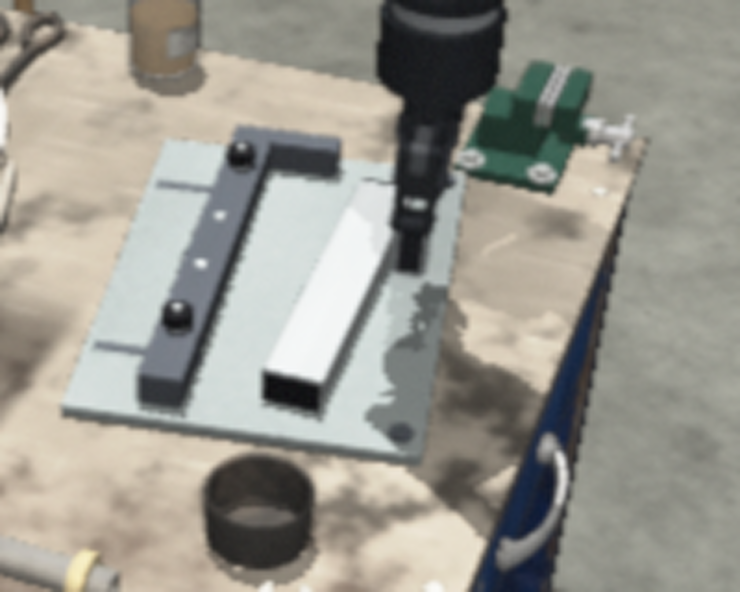

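The view shows the tool standing behind the tube, clear of it, with the left fingertip at crop (410,270), which is full-image (411,203).

```bash
python3 -c "
from h import *
st(); c=vision.capture('scene')
for z in (.02,.03,.035,.04,.05): print(z, ray(c,[(411,203)],z).round(4))
to([.4098,-.2350,.034],.149)
T=ray(c,[(0,0)],0)"
```

```text
t 1.63 p [ 0.4125 -0.2302  0.0487] head 0.1526 Fu,Fv,Fz [0.78, -0.25, -0.23] T [-0.022  0.046 -0.005] w 0.0856
0.02 [[ 0.4221 -0.2685  0.02  ]]
0.03 [[ 0.419  -0.2547  0.03  ]]
0.035 [[ 0.4174 -0.2478  0.035 ]]
0.04 [[ 0.4159 -0.2409  0.04  ]]
0.05 [[ 0.4128 -0.227   0.05  ]]
cm [-0.37  0.42  1.5 ] spin 0.21 head 0.1526
```

```bash
python3 -c "
from h import *
c=vision.capture('scene')
print(ray(c,[(300+263/3.7,130+400/3.7)],.01),ray(c,[(300+263/3.7,130+372/3.7),(300+322/3.7,130+378/3.7)],.035))
s=ctrl.sense();R=rot(s)
M=np.linalg.inv(c['cam_to_world']);f=240/np.tan(np.radians(c['vfov']/2))
def pr(p): q=M[:3,:3]@p+M[:3,3]; return q[:2]/q[2]*f+[c['cx'],c['cy']]
for dy in(-.05,0,.05):
  for dz in (-.05,.006,.019): print(dy,dz,pr(s['tcp_pos']+R@[0,dy,dz]).round(1))
cv2.imwrite('pics/s2.png',cv2.resize(c['img'][100:240,330:500],None,fx=4,fy=4,interpolation=2)[...,::-1])
c=vision.capture('top');cv2.imwrite('pics/t2.png',cv2.resize(c['img'][190:340,315:515],None,fx=4,fy=4,interpolation=2)[...,::-1])
"
```

```text
[[ 0.47132562 -0.10935158  0.01      ]] [[ 0.4714173  -0.10636274  0.035     ]
 [ 0.43552072 -0.11501642  0.035     ]]
-0.05 -0.05 [410.5 196.9]
-0.05 0.006 [408.3 216.4]
-0.05 0.019 [407.8 220.7]
0 -0.05 [413.4 185.3]
0 0.006 [411.1 204.5]
0 0.019 [410.6 208.8]
0.05 -0.05 [416.  174.3]
0.05 0.006 [413.7 193.3]
0.05 0.019 [413.2 197.6]
```

View pics/t2.png

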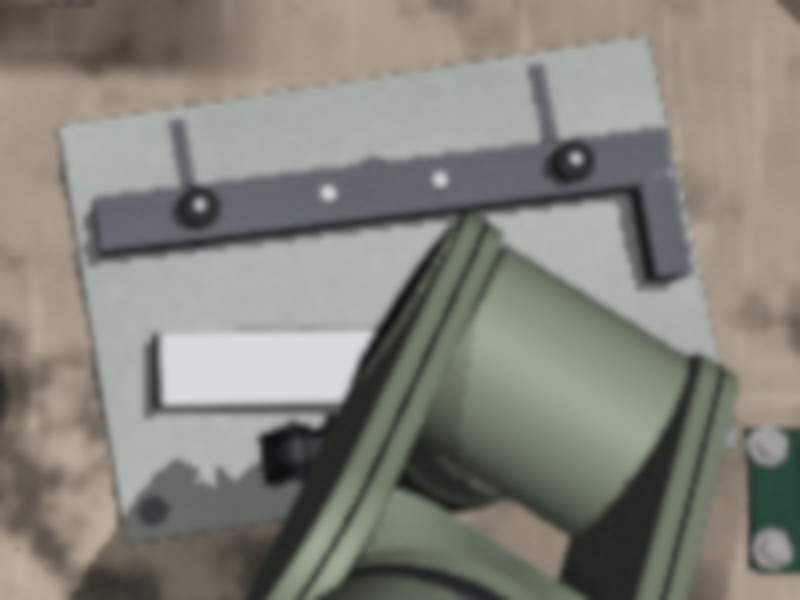

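View pics/s2.png

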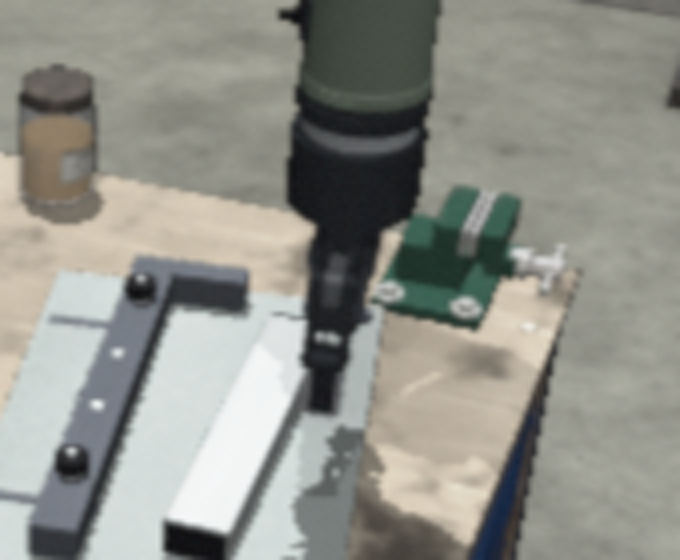

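The top view puts the left finger at about y = −0.173, as expected. The scene view suggests the open tips sit higher than thought, so I'll find the plate by touch from a safe height.

```bash
python3 -m jog '0 -0.3 0.3 0.5 0.2; 0 -0.3 0.3 1 0.2; 0 -0.3 0.3 1.4 0.2; 0 -0.3 0.3 1.4 0.2; 0 -0.3 0.3 1.4 0.2; 0 -0.3 0.3 1.4 0.2; 0 -0.3 0.3 1.4 0.2; 0 -0.3 0.3 1.4 0.2' ; python3 -m jog '0 0 0 0.1 0; 0 0 0 0.2 0; 0 0 0 0.3 0; 0 0 0 0.4 0; 0 0 0 0.4 0; 0 0 0 0.4 0; 0 0 0 0.4 0; 0 0 0 0.4 0'; python3 -c "
from h import *
st()
c=vision.capture('top')
print('knuckle',[ray(c,[(381,303)],z).round(3).tolist() for z in(.03,.07)])
"
```

```text
time_s: 2.45
tcp_pos: [0.4105, -0.2338, 0.0353]
orientation: [-0.003, 0.997, 0.075, 0.001]
force: [-0.2, -0.8, -0.6]
width: 0.0853
time_s: 3.12
tcp_pos: [0.4105, -0.2337, 0.0314]
orientation: [-0.003, 0.997, 0.075, 0.001]
force: [0.1, 0.1, 0.0]
width: 0.0851
t 3.12 p [ 0.4105 -0.2337  0.0314] head 0.1492 Fu,Fv,Fz [0.09, 0.07, 0.03] T [ 0.027 -0.019 -0.009] w 0.0851
knuckle [[[0.412, -0.17, 0.03]], [[0.409, -0.166, 0.07]]]
```

```bash
python3 -m jog '0 0 0 0.05 0; 0 0 0 0.1 0; 0 0 0 0.15 0; 0 0 0 0.2 0; 0 0 0 0.25 0; 0 0 0 0.3 0; 0 0 0 0.3 0; 0 0 0 0.3 0'; python3 -m jog '0 0 0 0.05 0; 0 0 0 0.1 0; 0 0 0 0.15 0; 0 0 0 0.2 0; 0 0 0 0.25 0; 0 0 0 0.3 0; 0 0 0 0.3 0; 0 0 0 0.3 0'; python3 -c "
from h import *
st()"
```

```text
time_s: 3.83
tcp_pos: [0.4105, -0.2337, 0.0283]
orientation: [-0.003, 0.997, 0.075, 0.001]
force: [-0.8, -0.1, 0.2]
width: 0.0856
time_s: 4.5
tcp_pos: [0.4105, -0.2337, 0.0253]
orientation: [-0.003, 0.997, 0.075, 0.001]
force: [-0.4, 0.5, 0.1]
width: 0.0853
t 4.5 p [ 0.4105 -0.2337  0.0253] head 0.1492 Fu,Fv,Fz [-0.31, 0.54, 0.12] T [ 0.05  -0.021  0.017] w 0.0853
```

```bash
python3 -m jog '0 0.4 0 0 0; 0 0.8 0 0 0; 0 1.2 0 0 0; 0 1.6 0 0 0; 0 2 0 0 0; 0 2.4 0 0 0; 0 2.7 0 0 0; 0 3 0 0 0'; python3 -c "
from h import *
st(); c=vision.capture('top'); r,k=tube(c); print(r,cv2.boxPoints(r).round(1).tolist())"
```

```text
time_s: 5.17
tcp_pos: [0.4406, -0.2292, 0.0254]
orientation: [-0.003, 0.997, 0.075, 0.001]
force: [0.5, 0.5, -0.6]
width: 0.0853
t 5.17 p [ 0.4406 -0.2292  0.0254] head 0.1493 Fu,Fv,Fz [0.59, 0.4, -0.58] T [-0.051 -0.03   0.039] w 0.0853
((456.972412109375, -158.55630493164062), (33.740272521972656, 84.64564514160156), 1.4378185272216797) [[439.0, -116.69999694824219], [441.20001220703125, -201.3000030517578], [474.8999938964844, -200.39999389648438], [472.79998779296875, -115.80000305175781]]
```

No contact force and the tube hasn't moved, so the tips may be riding above it. I'll look.

```bash
python3 -c "
from h import *
c=vision.capture('scene')
cv2.imwrite('pics/s3.png',cv2.resize(c['img'][150:250,350:470],None,fx=6,fy=6,interpolation=2)[...,::-1])
s=ctrl.sense();R=rot(s)
M=np.linalg.inv(c['cam_to_world']);f=240/np.tan(np.radians(c['vfov']/2))
def pr(p): q=M[:3,:3]@p+M[:3,3]; return q[:2]/q[2]*f+[c['cx'],c['cy']]
for dz in (-.03,-.02,-.01,0,.006,.019): print(dz,(6*(pr(s['tcp_pos']+R@[0,-.05,dz])-[350,150])).round())"
```

```text
-0.03 [283. 359.]
-0.02 [281. 379.]
-0.01 [279. 399.]
0 [277. 419.]
0.006 [276. 431.]
0.019 [274. 457.]
```

View pics/s3.png

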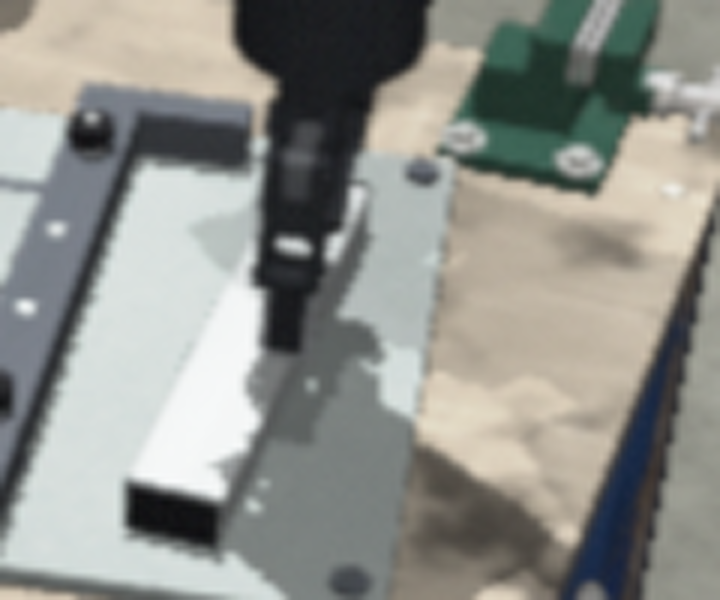

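The open fingertip at crop (283,350) is over the tube's white top, so the open tips are above the tube. I'll back off, raise, shut the fingers (the simplest pusher), and measure the shut tip.

```bash
python3 -m jog '0 -1 0 0 0; 0 -2 0 0 0; 0 -3.2 0 -1 0; 0 -3.7 0 -2.5 0; 128 -3.7 0 -2.5 0; 255 -3.7 0 -2.5 0; 255 -3.7 0 -2.5 0; 255 -3.7 0 -2.5 0' 20;  python3 -m jog '255 0 0 0 0; 255 0 0 0 0; 255 0 0 0 0; 255 0 0 0 0; 255 0 0 0 0; 255 0 0 0 0; 255 0 0 0 0; 255 0 0 0 0'; python3 -c "
from h import *
st()
c=vision.capture('scene')
cv2.imwrite('pics/s4.png',cv2.resize(c['img'][150:250,350:470],None,fx=6,fy=6,interpolation=2)[...,::-1])
s=ctrl.sense();R=rot(s)
M=np.linalg.inv(c['cam_to_world']);f=240/np.tan(np.radians(c['vfov']/2))
def pr(p): q=M[:3,:3]@p+M[:3,3]; return q[:2]/q[2]*f+[c['cx'],c['cy']]
for dz in (-.03,-.02,-.01,0,.01,.019): print(dz,(6*(pr(s['tcp_pos']+R@[0,-.01,dz])-[350,150])).round())"
```

```text
time_s: 5.93
tcp_pos: [0.4038, -0.2347, 0.0497]
orientation: [-0.003, 0.997, 0.075, 0.001]
force: [-0.7, 0.4, 0.3]
width: 0.039
time_s: 6.6
tcp_pos: [0.4038, -0.2347, 0.0497]
orientation: [-0.003, 0.997, 0.075, 0.001]
force: [-0.5, -0.8, -0.0]
width: 0.0001
t 6.6 p [ 0.4038 -0.2347  0.0497] head 0.1495 Fu,Fv,Fz [-0.61, -0.68, -0.04] T [-0.021  0.052 -0.028] w 0.0001
-0.03 [397. 266.]
-0.02 [395. 286.]
-0.01 [392. 307.]
0 [390. 327.]
0.01 [387. 347.]
0.019 [385. 365.]
```

View pics/s4.png

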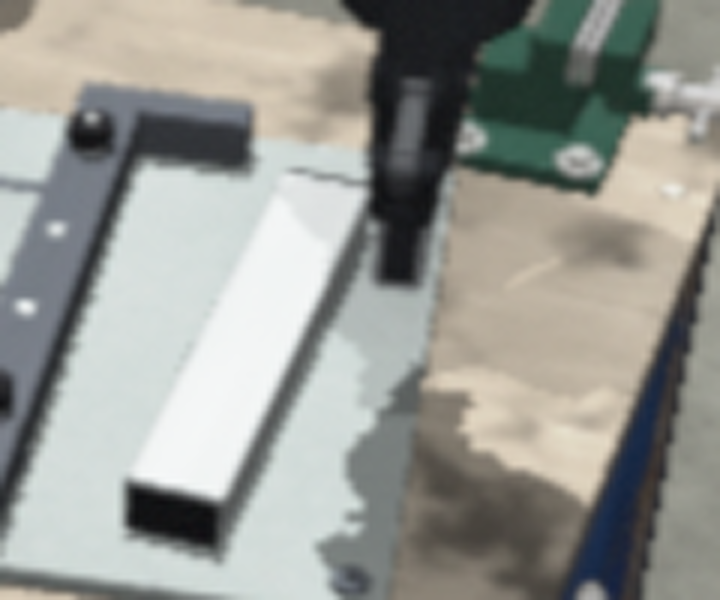

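The shut tip appears at crop (398,283), about 20 mm behind the reported TCP. That matches the earlier lack of contact, so I'll treat the tip as TCP z + 0.02. Next I'll descend while checking Fz, aiming for a tip z of about 0.019.

```bash
python3 -m jog '255 0 0.2 1 0; 255 0 0.3 2 0; 255 0 0.3 3 0; 255 0 0.3 3.5 0; 255 0 0.3 3.8 0; 255 0 0.3 3.8 0; 255 0 0.3 3.8 0; 255 0 0.3 3.8 0';  python3 -m jog '255 0 0 0.2 0; 255 0 0 0.4 0; 255 0 0 0.6 0; 255 0 0 0.7 0; 255 0 0 0.8 0; 255 0 0 0.9 0; 255 0 0 1 0; 255 0 0 1 0'; python3 -c "
from h import *
st()"
```

```text
time_s: 7.32
tcp_pos: [0.4046, -0.2376, 0.012]
orientation: [-0.003, 0.997, 0.075, 0.001]
force: [-0.0, 0.2, -0.1]
width: 0.0003
time_s: 7.98
tcp_pos: [0.4045, -0.2375, 0.0018]
orientation: [-0.003, 0.997, 0.075, 0.001]
force: [-0.2, -0.8, -0.3]
width: -0.0002
t 7.98 p [ 0.4045 -0.2375  0.0018] head 0.1496 Fu,Fv,Fz [-0.35, -0.76, -0.33] T [0.059 0.01  0.03 ] w -0.0002
```

```bash
python3 -m jog '255 0.4 0 0 0; 255 0.8 0 0 0; 255 1.2 0 0.1 0; 255 1.6 0 0.1 0; 255 2 0 0.1 0; 255 2.4 0 0.1 0; 255 2.8 0 0.1 0; 255 3.2 0 0.1 0'; python3 -c "
from h import *
st(); c=vision.capture('top'); r,k=tube(c); print(r,cv2.boxPoints(r).round(1).tolist())"
```

```text
time_s: 8.65
tcp_pos: [0.4355, -0.2324, 0.0008]
orientation: [-0.004, 0.997, 0.075, -0.0]
force: [-3.9, -0.4, 3.1]
width: 0.0001
t 8.65 p [ 0.4355 -0.2324  0.0008] head 0.15 Fu,Fv,Fz [-3.91, 0.22, 3.11] T [-0.111  0.522 -0.045] w 0.0001
((463.3575439453125, -160.72308349609375), (33.812068939208984, 92.96094512939453), 1.432276725769043) [[445.29998779296875, -114.69999694824219], [447.6000061035156, -207.60000610351562], [481.3999938964844, -206.8000030517578], [479.1000061035156, -113.80000305175781]]
```

```bash
python3 -m jog '255 0.4 0 -0.1 0; 255 0.8 0 -0.2 0; 255 1.2 0 -0.2 0; 255 1.6 0 -0.2 0; 255 2 0 -0.2 0; 255 2.4 0 -0.2 0; 255 2.8 0 -0.2 0; 255 3.2 0 -0.2 0'; python3 -c "
from h import *
st(); c=vision.capture('top'); r,k=tube(c); print(r,cv2.boxPoints(r).round(1).tolist())"
```

```text
time_s: 9.37
tcp_pos: [0.4687, -0.2277, 0.0029]
orientation: [-0.003, 0.997, 0.075, 0.001]
force: [-1.7, -1.2, -1.3]
width: 0.0001
t 9.37 p [ 0.4687 -0.2277  0.0029] head 0.1497 Fu,Fv,Fz [-1.84, -0.93, -1.32] T [-0.106  0.296 -0.047] w 0.0001
((495.06121826171875, -154.68643188476562), (35.46526336669922, 90.24440002441406), 4.315114498138428) [[474.0, -111.0], [480.79998779296875, -201.0], [516.0999755859375, -198.3000030517578], [509.29998779296875, -108.4000015258789]]
```

```bash
python3 -m jog '255 -0.7 0 0 0; 255 -1.2 0.5 0 0; 255 -1.2 2.5 0 0; 255 -1.2 5 0 0; 255 -1.2 7.5 0 0; 255 -1.2 8.5 0 0; 255 -1.2 8.5 0 0; 255 -1.2 8.5 0 0'; python3 -m jog '255 0.2 0 0 0; 255 0.4 0 0 0; 255 0.6 0 0 0; 255 0.8 0 0 0; 255 1 0 0 0; 255 1.2 0 0 0; 255 1.4 0 0 0; 255 1.6 0 0 0'; python3 -c "
from h import *
st(); c=vision.capture('top'); r,k=tube(c); print(r,cv2.boxPoints(r).round(1).tolist())"
```

```text
time_s: 10.08
tcp_pos: [0.4698, -0.3135, 0.0023]
orientation: [-0.004, 0.997, 0.074, 0.001]
force: [-0.0, -0.4, -0.1]
width: -0.0001
time_s: 10.75
tcp_pos: [0.4858, -0.311, 0.0023]
orientation: [-0.004, 0.997, 0.074, 0.001]
force: [-1.3, 0.4, 0.7]
width: 0.0
t 10.75 p [ 0.4858 -0.311   0.0023] head 0.1484 Fu,Fv,Fz [-1.18, 0.62, 0.72] T [-0.093  0.256 -0.043] w 0.0
((502.6857604980469, -207.0125274658203), (35.992740631103516, 196.87939453125), 7.806950569152832) [[471.5, -111.9000015258789], [498.20001220703125, -307.0], [533.9000244140625, -302.1000061035156], [507.1000061035156, -107.0]]
```

```bash
python3 -m jog '255 0.15 0 0 0; 255 0.25 0 0 0; 255 -0.4 0 0 0; 255 -0.6 -2 0 0; 255 -0.5 -5 0 0; 255 -0.4 -7.5 0 0; 255 -0.4 -8.2 0 0; 255 -0.4 -8.2 0 0'; python3 -m jog '255 0.2 0 0 0; 255 0.4 0 0 0; 255 0.6 0 0 0; 255 0.8 0 0 0; 255 0.9 0 0 0; 255 1 0 0 0; 255 1.1 0 0 0; 255 1.2 0 0 0'; python3 -c "
from h import *
st(); c=vision.capture('top'); r,k=tube(c); print(r,cv2.boxPoints(r).round(1).tolist())"
```

```text
time_s: 11.47
tcp_pos: [0.4696, -0.229, 0.003]
orientation: [-0.004, 0.997, 0.075, 0.001]
force: [-0.5, -0.4, -0.0]
width: -0.0003
time_s: 12.13
tcp_pos: [0.4812, -0.2273, 0.0029]
orientation: [-0.004, 0.997, 0.075, 0.001]
force: [-4.1, -0.2, 1.6]
width: 0.0004
t 12.13 p [ 0.4812 -0.2273  0.0029] head 0.1501 Fu,Fv,Fz [-4.13, 0.38, 1.64] T [-0.117  0.477  0.017] w 0.0004
((500.6785583496094, -153.1627960205078), (35.19530487060547, 92.25833129882812), 8.60746955871582) [[476.3999938964844, -110.19999694824219], [490.20001220703125, -201.39999389648438], [525.0, -196.10000610351562], [511.20001220703125, -104.9000015258789]]
```

```bash
python3 -m jog '255 0.05 0 0 0; 255 0.1 0 0 0; 255 0.15 0 0 0; 255 0.2 0 0 0; 255 0.25 0 0 0; 255 0.3 0 0 0; 255 0.35 0 0 0; 255 0.35 0 0 0'; python3 -m jog '255 0.02 0 0 0; 255 0.03 0 0 0; 255 0.04 0 0 0; 255 0.05 0 0 0; 255 0.06 0 0 0; 255 0.08 0 0 0; 255 0.1 0 0 0; 255 0.1 0 0 0'; python3 -c "
from h import *
st()"
```

```text
time_s: 12.85
tcp_pos: [0.4851, -0.2266, 0.0028]
orientation: [-0.004, 0.997, 0.075, 0.001]
force: [-2.6, 0.7, 0.4]
width: -0.0001
time_s: 13.52
tcp_pos: [0.4862, -0.2264, 0.0029]
orientation: [-0.004, 0.997, 0.075, 0.001]
force: [-3.8, 0.5, 1.5]
width: 0.0002
t 13.52 p [ 0.4862 -0.2264  0.0029] head 0.1501 Fu,Fv,Fz [-3.67, 1.06, 1.5] T [-0.053  0.481  0.013] w 0.0002
```

Not in contact yet, so I'll continue in small steps.

```bash
python3 -m jog '255 0.01 0 0 0; 255 0.02 0 0 0; 255 0.03 0 0 0; 255 0.04 0 0 0; 255 0.05 0 0 0; 255 0.06 0 0 0; 255 0.06 0 0 0; 255 0.06 0 0 0'; python3 -c "
from h import *
st();c=vision.capture('top'); r,k=tube(c); print(cv2.boxPoints(r).round(1).tolist())"
```

```text
time_s: 14.18
tcp_pos: [0.4866, -0.2263, 0.0028]
orientation: [-0.004, 0.997, 0.075, 0.001]
force: [-3.3, -0.5, 3.3]
width: 0.0002
t 14.18 p [ 0.4866 -0.2263  0.0028] head 0.15 Fu,Fv,Fz [-3.34, -0.02, 3.27] T [-0.07   0.627 -0.009] w 0.0002
[[482.1000061035156, -109.0], [495.70001220703125, -199.10000610351562], [530.2999877929688, -193.89999389648438], [516.7000122070312, -103.80000305175781]]
```

```bash
python3 -m jog '255 0.01 0 0 0; 255 0.02 0 0 0; 255 0.03 0 0 0; 255 0.04 0 0 0; 255 0.05 0 0 0; 255 0.06 0 0 0; 255 0.06 0 0 0; 255 0.06 0 0 0'; python3 -c "
from h import *
st()"
```

```text
time_s: 14.9
tcp_pos: [0.4866, -0.2262, 0.0028]
orientation: [-0.004, 0.997, 0.075, 0.001]
force: [-6.4, -1.3, 3.4]
width: 0.0003
t 14.9 p [ 0.4866 -0.2262  0.0028] head 0.1503 Fu,Fv,Fz [-6.56, -0.38, 3.35] T [-0.274  0.892 -0.022] w 0.0003
```

```bash
python3 -m jog '255 -0.3 0 0 0; 255 -0.5 -1 0 0; 255 -0.5 -4 0 0; 255 -0.5 -7 0 0; 255 -0.5 -8.5 0 0; 255 -0.5 -8.5 0 0; 255 -0.3 -8.5 0 0; 255 -0.1 -8.5 0 0'; python3 -c "
from h import *
st()";python3 -m jog '255 0.02 0 0 0; 255 0.04 0 0 0; 255 0.06 0 0 0; 255 0.08 0 0 0; 255 0.1 0 0 0; 255 0.12 0 0 0; 255 0.12 0 0 0; 255 0.12 0 0 0'; python3 -c "
from h import *
st();c=vision.capture('top'); r,k=tube(c); print(cv2.boxPoints(r).round(1).tolist())"
```

```text
time_s: 15.57
tcp_pos: [0.474, -0.1426, 0.0038]
orientation: [-0.004, 0.997, 0.075, 0.002]
force: [-1.7, 0.3, -0.0]
width: 0.0002
t 15.57 p [ 0.474  -0.1426  0.0038] head 0.1504 Fu,Fv,Fz [-1.62, 0.58, -0.01] T [0.138 0.846 0.088] w 0.0002
time_s: 16.23
tcp_pos: [0.4741, -0.1429, 0.0036]
orientation: [-0.004, 0.997, 0.075, 0.0]
force: [-5.3, -2.8, 1.6]
width: -0.0002
t 16.23 p [ 0.4741 -0.1429  0.0036] head 0.1507 Fu,Fv,Fz [-5.68, -1.95, 1.6] T [-0.408  0.854 -0.01 ] w -0.0002
[[506.70001220703125, -270.3999938964844], [515.5, -334.70001220703125], [550.2000122070312, -329.8999938964844], [541.4000244140625, -265.70001220703125]]
```

```bash
python3 -m jog '255 -0.5 0.5 0 0; 255 -0.6 4 0 0; 255 -0.6 8 0 0; 255 -0.6 12 0 0; 255 -0.6 15.5 0 0; 255 -0.6 16.5 0 0; 255 -0.6 16.5 0 0; 255 -0.4 16.5 0 0'; python3 -c "
from h import *
st();s=ctrl.sense();print(s['tcp_pos']@U)";python3 -m jog '255 0.05 0 0 0; 255 0.1 0 0 0; 255 0.15 0 0 0; 255 0.2 0 0 0; 255 0.25 0 0 0; 255 0.25 0 0 0; 255 0.25 0 0 0; 255 0.25 0 0 0'; python3 -c "
from h import *
st();s=ctrl.sense();print(s['tcp_pos']@U);c=vision.capture('top'); r,k=tube(c); print(cv2.boxPoints(r).round(1).tolist())"
```

```text
time_s: 16.95
tcp_pos: [0.4945, -0.3069, 0.0022]
orientation: [-0.004, 0.997, 0.074, 0.0]
force: [-1.0, 0.6, 0.3]
width: -0.0002
t 16.95 p [ 0.4945 -0.3069  0.0022] head 0.1488 Fu,Fv,Fz [-0.86, 0.69, 0.32] T [-0.005 -0.023  0.052] w -0.0002
0.44359315684491313
time_s: 17.62
tcp_pos: [0.497, -0.3064, 0.0022]
orientation: [-0.004, 0.997, 0.074, 0.0]
force: [0.2, 0.0, 0.2]
width: -0.0
t 17.62 p [ 0.497  -0.3064  0.0022] head 0.149 Fu,Fv,Fz [0.2, 0.0, 0.17] T [-0.013 -0.003 -0.018] w -0.0
0.44615231437205666
[[481.79998779296875, -109.0999984741211], [510.79998779296875, -301.0], [545.7000122070312, -295.79998779296875], [516.7000122070312, -103.80000305175781]]
```

```bash
python3 -m jog '255 0.03 0 0 0; 255 0.06 0 0 0; 255 0.09 0 0 0; 255 0.12 0 0 0; 255 0.15 0 0 0; 255 0.18 0 0 0; 255 0.18 0 0 0; 255 0.18 0 0 0'; python3 -c "
from h import *
st();s=ctrl.sense();print(s['tcp_pos']@U)"
```

```text
time_s: 18.33
tcp_pos: [0.4986, -0.3062, 0.0021]
orientation: [-0.004, 0.997, 0.074, 0.0]
force: [-0.3, 0.2, -0.3]
width: 0.0
t 18.33 p [ 0.4986 -0.3062  0.0021] head 0.1489 Fu,Fv,Fz [-0.25, 0.21, -0.28] T [-0.101  0.099 -0.011] w 0.0
0.4478179657278782
```

```bash
python3 -m jog '255 0.01 0 0 0; 255 0.02 0 0 0; 255 0.03 0 0 0; 255 0.04 0 0 0; 255 0.05 0 0 0; 255 0.06 0 0 0; 255 0.06 0 0 0; 255 0.06 0 0 0'; python3 -c "
from h import *
st();s=ctrl.sense();print(s['tcp_pos']@U)"
```

```text
time_s: 19.0
tcp_pos: [0.4986, -0.3062, 0.0021]
orientation: [-0.004, 0.997, 0.074, -0.0]
force: [-3.8, -1.4, 2.4]
width: 0.0001
t 19.0 p [ 0.4986 -0.3062  0.0021] head 0.1491 Fu,Fv,Fz [-3.99, -0.79, 2.4] T [-0.29   0.692 -0.051] w 0.0001
0.44782051825410163
```

```bash
python3 -m jog '255 0.02 0 0 0; 255 0.04 0 0 0; 255 0.06 0 0 0; 255 0.08 0 0 0; 255 0.1 0 0 0; 255 0.1 0 0 0; 255 0.1 0 0 0; 255 0.1 0 0 0'; python3 -c "
from h import *
st();s=ctrl.sense();print(s['tcp_pos']@U); c=vision.capture('top'); r,k=tube(c); print(cv2.boxPoints(r).round(1).tolist())
cv2.imwrite('pics/t5.png',cv2.resize(c['img'][190:340,315:515],None,fx=4,fy=4,interpolation=2)[...,::-1])
c=vision.capture('scene');cv2.imwrite('pics/s5.png',cv2.resize(c['img'][150:260,320:470],None,fx=5,fy=5,interpolation=2)[...,::-1])"
```

```text
time_s: 19.67
tcp_pos: [0.4986, -0.3062, 0.0022]
orientation: [-0.004, 0.997, 0.075, -0.001]
force: [-6.2, -3.4, 3.3]
width: 0.0002
t 19.67 p [ 0.4986 -0.3062  0.0022] head 0.1495 Fu,Fv,Fz [-6.65, -2.44, 3.33] T [-0.329  0.959 -0.014] w 0.0002
0.44781952467957964
[[481.79998779296875, -109.0999984741211], [510.5, -298.8999938964844], [545.4000244140625, -293.70001220703125], [516.7000122070312, -103.80000305175781]]
```

View pics/s5.png

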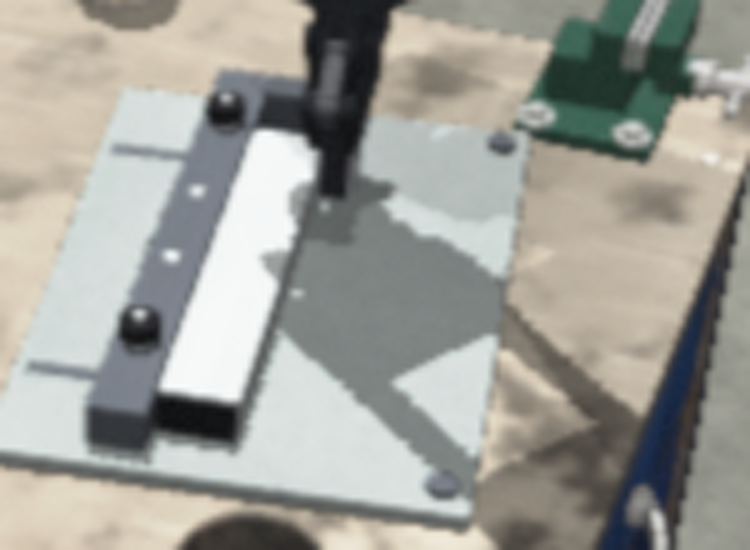

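Scene view: the tube is flush along the rail, with a clear gap between its right end and the stop, and the fingers are at its back near the right end. The three touches agree to 0.1 mm. Next I'll go over to the left end.

```bash
python3 -m jog '255 -0.6 0 -0.5 0; 255 -0.8 0 -3.5 0; 255 -0.5 -1.5 -6 0; 255 0.5 -5.5 -6 0; 255 1.2 -9.5 -6 0; 255 2 -13.5 -6 0; 255 2.5 -17 -6 0; 255 2.5 -17 -6 0'; python3 -m jog '255 0 0 0 0; 255 0 0 0 0; 255 0 0 0 0; 255 0 0 0 0; 255 0 0 0 0; 255 0 0 0 0; 255 0 0 0 0; 255 0 0 0 0'; python3 -c "
from h import *
st(); c=vision.capture('top'); print('cup',ray(c,[(285,277),(301,290),(317,292)],.038).round(3).tolist())
r,k=tube(c); B=cv2.boxPoints(r); print(B.round(1).tolist()); print('V',(B/1000@V[:2]).round(4),'U',(B/1000@U[:2]).round(4))
to(U*.4785+V*-.149+[0,0,.002],.149)"
```

```text
time_s: 20.43
tcp_pos: [0.4979, -0.1292, 0.0639]
orientation: [-0.006, 0.997, 0.077, -0.001]
force: [0.7, 0.4, 0.1]
width: -0.0
time_s: 21.1
tcp_pos: [0.4978, -0.1296, 0.0638]
orientation: [-0.006, 0.997, 0.076, -0.001]
force: [1.5, -0.1, -0.1]
width: 0.0
t 21.1 p [ 0.4978 -0.1296  0.0638] head 0.153 Fu,Fv,Fz [1.45, -0.33, -0.11] T [-0.007 -0.038  0.005] w 0.0
cup [[0.46, 0.033, 0.038], [0.434, -0.001, 0.038], [0.43, -0.035, 0.038]]
[[505.8999938964844, -257.5], [516.7000122070312, -334.6000061035156], [550.2000122070312, -329.79998779296875], [539.4000244140625, -252.8000030517578]]
V [-0.3296 -0.4073 -0.4077 -0.3299] U [0.4622 0.4615 0.4953 0.496 ]
cm [ 0.56 -5.2   6.24] spin 0.24 head 0.1532
```

```bash
python3 -m jog '255 0.2 -2 0 0.1; 255 0.5 -5 0.5 0.2; 255 0.55 -5.2 2 0.2; 255 0.55 -5.2 3.5 0.2; 255 0.55 -5.2 5 0.2; 255 0.55 -5.2 6 0.2; 255 0.55 -5.2 6.2 0.2; 255 0.55 -5.2 6.2 0.2'; python3 -m jog '255 0 0.1 0 0; 255 0 0.2 0 0; 255 0 0.3 0 0; 255 0 0.4 0 0; 255 0 0.5 0 0; 255 0 0.6 0 0; 255 0 0.7 0 0; 255 0 0.7 0 0'; python3 -c "
from h import *
st(); s=ctrl.sense();print(s['tcp_pos']@U,s['tcp_pos']@V)"
```

```text
time_s: 21.82
tcp_pos: [0.4948, -0.0766, 0.0019]
orientation: [-0.006, 0.997, 0.075, -0.002]
force: [0.1, 0.4, 0.3]
width: -0.0001
time_s: 22.48
tcp_pos: [0.4959, -0.0837, 0.0019]
orientation: [-0.006, 0.997, 0.075, -0.001]
force: [0.2, -0.1, 0.3]
width: -0.0002
t 22.48 p [ 0.4959 -0.0837  0.0019] head 0.1493 Fu,Fv,Fz [0.21, -0.18, 0.3] T [-0.013 -0.004 -0.048] w -0.0002
0.4781002996909007 -0.15617472832420076
```

```bash
python3 -m jog '255 0 0.3 0 0; 255 0 0.6 0 0; 255 0 0.9 0 0; 255 0 1.2 0 0; 255 0 1.4 0 0; 255 0 1.6 0 0; 255 0 1.8 0 0; 255 0 2 0 0'; python3 -c "
from h import *
st(); s=ctrl.sense();print(s['tcp_pos']@U,s['tcp_pos']@V);c=vision.capture('top')
r,k=tube(c); B=cv2.boxPoints(r); print('V',(B/1000@V[:2]).round(4),'U',(B/1000@U[:2]).round(4))"
```

```text
time_s: 23.15
tcp_pos: [0.4989, -0.1035, 0.0018]
orientation: [-0.006, 0.997, 0.075, -0.001]
force: [-1.0, 4.4, 2.4]
width: -0.0003
t 23.15 p [ 0.4989 -0.1035  0.0018] head 0.1492 Fu,Fv,Fz [-0.3, 4.53, 2.36] T [0.64  0.11  0.004] w -0.0003
0.47808481463668384 -0.17619062055297033
V [-0.2828 -0.4229 -0.423  -0.2829] U [0.4606 0.4602 0.4952 0.4956]
```

```bash
python3 -m jog '255 0 0.1 0 0; 255 0 0.25 0 0; 255 0 0.4 0 0; 255 0 0.55 0 0; 255 0 0.7 0 0; 255 0 0.85 0 0; 255 0 1 0 0; 255 0 1 0 0'; python3 -m jog '255 0 0.03 0 0; 255 0 0.06 0 0; 255 0 0.09 0 0; 255 0 0.12 0 0; 255 0 0.14 0 0; 255 0 0.16 0 0; 255 0 0.16 0 0; 255 0 0.16 0 0'; python3 -c "
from h import *
st(); s=ctrl.sense();print(s['tcp_pos']@U,s['tcp_pos']@V);c=vision.capture('top')
r,k=tube(c); B=cv2.boxPoints(r); print('V',(B/1000@V[:2]).round(4),'U',(B/1000@U[:2]).round(4))"
```

```text
time_s: 23.87
tcp_pos: [0.5005, -0.1141, 0.0016]
orientation: [-0.006, 0.997, 0.075, -0.001]
force: [-0.7, 2.0, 2.1]
width: 0.0003
time_s: 24.53
tcp_pos: [0.5008, -0.1157, 0.0016]
orientation: [-0.006, 0.997, 0.075, -0.001]
force: [-1.6, 4.0, 2.8]
width: 0.0001
t 24.53 p [ 0.5008 -0.1157  0.0016] head 0.1493 Fu,Fv,Fz [-1.01, 4.21, 2.82] T [ 0.51   0.118 -0.018] w 0.0001
0.4781363550423273 -0.18858075992574755
V [-0.2999 -0.4351 -0.4352 -0.3   ] U [0.4608 0.4603 0.4952 0.4957]
```

```bash
python3 -m jog '255 0 0.03 0 0; 255 0 0.06 0 0; 255 0 0.09 0 0; 255 0 0.12 0 0; 255 0 0.15 0 0; 255 0 0.18 0 0; 255 0 0.2 0 0; 255 0 0.2 0 0'; python3 -m jog '255 0 0.01 0 0; 255 0 0.03 0 0; 255 0 0.04 0 0; 255 0 0.06 0 0; 255 0 0.08 0 0; 255 0 0.1 0 0; 255 0 0.1 0 0; 255 0 0.1 0 0'; python3 -c "
from h import *
st(); s=ctrl.sense();print(s['tcp_pos']@V)"
```

```text
time_s: 25.25
tcp_pos: [0.5011, -0.1178, 0.0016]
orientation: [-0.005, 0.997, 0.075, -0.001]
force: [-1.0, 3.3, 3.9]
width: -0.0003
time_s: 25.92
tcp_pos: [0.5012, -0.1188, 0.0015]
orientation: [-0.005, 0.997, 0.075, -0.001]
force: [-0.7, 4.2, 3.4]
width: -0.0002
t 25.92 p [ 0.5012 -0.1188  0.0015] head 0.1493 Fu,Fv,Fz [-0.05, 4.26, 3.41] T [0.53  0.142 0.008] w -0.0002
-0.19166454105095035
```

```bash
python3 -m jog '255 0 0.01 0 0; 255 0 0.03 0 0; 255 0 0.04 0 0; 255 0 0.06 0 0; 255 0 0.08 0 0; 255 0 0.1 0 0; 255 0 0.1 0 0; 255 0 0.1 0 0'; python3 -c "
from h import *
st(); s=ctrl.sense();print(s['tcp_pos']@V);c=vision.capture('top')
r,k=tube(c); B=cv2.boxPoints(r); print('V',(B/1000@V[:2]).round(4),'U',(B/1000@U[:2]).round(4))"
```

```text
time_s: 26.58
tcp_pos: [0.5014, -0.1198, 0.0015]
orientation: [-0.005, 0.997, 0.075, -0.001]
force: [-0.1, 3.9, 3.9]
width: 0.0
t 26.58 p [ 0.5014 -0.1198  0.0015] head 0.1493 Fu,Fv,Fz [0.44, 3.89, 3.87] T [0.501 0.109 0.018] w 0.0
-0.19271601620879414
V [-0.3041 -0.4394 -0.4393 -0.304 ] U [0.4603 0.4605 0.4955 0.4953]
```

```bash
python3 -m jog '255 0 0.01 0 0; 255 0 0.03 0 0; 255 0 0.04 0 0; 255 0 0.06 0 0; 255 0 0.08 0 0; 255 0 0.1 0 0; 255 0 0.1 0 0; 255 0 0.1 0 0'; python3 -c "
from h import *
st(); s=ctrl.sense();print(s['tcp_pos']@V)"
```

```text
time_s: 27.3
tcp_pos: [0.5014, -0.1203, 0.0016]
orientation: [-0.006, 0.997, 0.074, -0.001]
force: [-0.9, 6.5, 3.1]
width: 0.0001
t 27.3 p [ 0.5014 -0.1203  0.0016] head 0.1488 Fu,Fv,Fz [0.05, 6.58, 3.11] T [ 1.02e+00  8.70e-02 -1.00e-03] w 0.0001
-0.1931650454131672
```

```bash
python3 -m jog '255 0 0.01 0 0; 255 0 0.02 0 0; 255 0 0.03 0 0; 255 0 0.04 0 0; 255 0 0.06 0 0; 255 0 0.08 0 0; 255 0 0.08 0 0; 255 0 0.08 0 0'; python3 -c "
from h import *
st(); s=ctrl.sense();print(s['tcp_pos']@V);c=vision.capture('top')
r,k=tube(c); B=cv2.boxPoints(r); print('V',(B/1000@V[:2]).round(4),'U',(B/1000@U[:2]).round(4))"
```

```text
time_s: 27.97
tcp_pos: [0.5014, -0.1203, 0.0015]
orientation: [-0.007, 0.997, 0.074, -0.002]
force: [-0.7, 7.9, 4.0]
width: 0.0001
t 27.97 p [ 0.5014 -0.1203  0.0015] head 0.1482 Fu,Fv,Fz [0.44, 7.87, 3.98] T [1.175 0.09  0.042] w 0.0001
-0.19316369074569997
V [-0.3062 -0.4398 -0.4397 -0.3061] U [0.4603 0.4605 0.4955 0.4953]
```

Contact with the stop: the tool no longer advances and force has risen to 7.9 N. I'll release it and re-touch the back near both ends to check it is still flush.

```bash
python3 -m jog '255 0 -0.5 0 0; 255 0 -1.2 0 0; 255 -1.5 -1.4 0 0; 255 -3.5 -1.2 0 0; 255 -4.2 1 0 0; 255 -4.2 4 0 0; 255 -4.2 5.2 0 0; 255 -4.2 5.2 0 0'; python3 -m jog '255 0.2 0 0 0.1; 255 0.4 0 0 0.1; 255 0.6 0 0 0.1; 255 0.7 0 0 0.1; 255 0.8 0 0 0.1; 255 0.8 0 0 0.1; 255 0.8 0 0 0.1; 255 0.8 0 0 0.1';python3 -c "
from h import *
st(); s=ctrl.sense();print(s['tcp_pos']@U,s['tcp_pos']@V);c=vision.capture('top')
r,k=tube(c); B=cv2.boxPoints(r); print('V',(B/1000@V[:2]).round(4),'U',(B/1000@U[:2]).round(4))"
```

```text
time_s: 28.68
tcp_pos: [0.4688, -0.1804, 0.001]
orientation: [-0.006, 0.997, 0.073, -0.001]
force: [0.3, -0.5, -0.5]
width: 0.0
time_s: 29.35
tcp_pos: [0.4766, -0.179, 0.001]
orientation: [-0.006, 0.997, 0.072, -0.001]
force: [0.2, 0.4, 0.0]
width: -0.0002
t 29.35 p [ 0.4766 -0.179   0.001 ] head 0.1444 Fu,Fv,Fz [0.25, 0.32, 0.02] T [-0.004  0.003  0.026] w -0.0002
0.44489985586020214 -0.24756731624998463
V [-0.3938 -0.4398 -0.4397 -0.3937] U [0.4604 0.4605 0.4955 0.4955]
```

```bash
python3 -m jog '255 0.05 0 0 -0.2; 255 0.1 0 0 -0.2; 255 0.15 0 0 -0.2; 255 0.2 0 0 -0.2; 255 0.24 0 0 -0.2; 255 0.24 0 0 -0.2; 255 0.24 0 0 -0.2; 255 0.24 0 0 -0.2'; python3 -m jog '255 0.02 0 0 0; 255 0.03 0 0 0; 255 0.04 0 0 0; 255 0.05 0 0 0; 255 0.06 0 0 0; 255 0.07 0 0 0; 255 0.08 0 0 0; 255 0.08 0 0 0';python3 -c "
from h import *
st(); s=ctrl.sense();print(s['tcp_pos']@U,s['tcp_pos']@V)"
```

```text
time_s: 30.07
tcp_pos: [0.479, -0.1787, 0.001]
orientation: [-0.006, 0.997, 0.074, -0.001]
force: [-0.4, -0.3, 0.1]
width: 0.0006
time_s: 30.73
tcp_pos: [0.4793, -0.1786, 0.001]
orientation: [-0.006, 0.997, 0.074, -0.001]
force: [-1.0, -2.2, 1.3]
width: 0.0002
t 30.73 p [ 0.4793 -0.1786  0.001 ] head 0.1479 Fu,Fv,Fz [-1.34, -2.02, 1.34] T [-0.143  0.323  0.074] w 0.0002
0.4475986426777957 -0.24760368444656675
```

```bash
python3 -m jog '255 0.02 0 0 0; 255 0.03 0 0 0; 255 0.04 0 0 0; 255 0.05 0 0 0; 255 0.06 0 0 0; 255 0.06 0 0 0; 255 0.06 0 0 0; 255 0.06 0 0 0';python3 -c "
from h import *
st(); s=ctrl.sense();print(s['tcp_pos']@U,s['tcp_pos']@V)"
```

```text
time_s: 31.4
tcp_pos: [0.4793, -0.1786, 0.001]
orientation: [-0.006, 0.997, 0.074, -0.002]
force: [-3.8, -1.7, 2.0]
width: 0.0001
t 31.4 p [ 0.4793 -0.1786  0.001 ] head 0.148 Fu,Fv,Fz [-3.99, -1.08, 1.97] T [-0.385  0.723  0.052] w 0.0001
0.4475977437498428 -0.24756107950506395
```

```bash
python3 -m jog '255 -0.5 0.5 0 0; 255 -0.6 4 0 0; 255 -0.6 8 0 0; 255 -0.6 12 0 0; 255 -0.6 14.5 0 0; 255 -0.6 15.5 0 0; 255 -0.6 15.5 0 0; 255 -0.4 15.5 0 0'; python3 -m jog '255 0.05 0 0 0; 255 0.1 0 0 0; 255 0.15 0 0 0; 255 0.2 0 0 0; 255 0.25 0 0 0; 255 0.28 0 0 0; 255 0.28 0 0 0; 255 0.28 0 0 0';python3 -c "
from h import *
st(); s=ctrl.sense();print(s['tcp_pos']@U,s['tcp_pos']@V)"
```

```text
time_s: 32.07
tcp_pos: [0.4976, -0.3318, -0.0013]
orientation: [-0.006, 0.997, 0.073, -0.002]
force: [0.6, 0.0, -0.8]
width: -0.0001
time_s: 32.73
tcp_pos: [0.5004, -0.3313, -0.0013]
orientation: [-0.006, 0.997, 0.073, -0.002]
force: [0.8, 0.0, 0.1]
width: 0.0001
t 32.73 p [ 0.5004 -0.3313 -0.0013] head 0.1469 Fu,Fv,Fz [0.83, -0.09, 0.12] T [-0.02   0.023 -0.012] w 0.0001
0.44583109170060836 -0.4017382868198008
```

```bash
python3 -m jog '255 0.03 0 -0.1 -0.1; 255 0.06 0 -0.2 -0.1; 255 0.09 0 -0.3 -0.1; 255 0.12 0 -0.3 -0.1; 255 0.15 0 -0.3 -0.1; 255 0.18 0 -0.3 -0.1; 255 0.18 0 -0.3 -0.1; 255 0.18 0 -0.3 -0.1'; python3 -m jog '255 0.01 0 0 0; 255 0.02 0 0 0; 255 0.03 0 0 0; 255 0.04 0 0 0; 255 0.05 0 0 0; 255 0.06 0 0 0; 255 0.06 0 0 0; 255 0.06 0 0 0';python3 -c "
from h import *
st(); s=ctrl.sense();print(s['tcp_pos']@U,s['tcp_pos']@V)"
```

```text
time_s: 33.4
tcp_pos: [0.5021, -0.3311, 0.0017]
orientation: [-0.007, 0.997, 0.074, -0.002]
force: [0.4, 0.1, 0.4]
width: 0.0004
time_s: 34.07
tcp_pos: [0.5023, -0.331, 0.0016]
orientation: [-0.007, 0.997, 0.074, -0.002]
force: [-2.3, -0.3, 1.0]
width: -0.0001
t 34.07 p [ 0.5023 -0.331   0.0016] head 0.1488 Fu,Fv,Fz [-2.31, 0.03, 1.04] T [-0.188  0.405 -0.031] w -0.0001
0.44774028172308966 -0.4017216467155764
```

```bash
python3 -m jog '255 0.02 0 0 0; 255 0.03 0 0 0; 255 0.04 0 0 0; 255 0.05 0 0 0; 255 0.06 0 0 0; 255 0.06 0 0 0; 255 0.06 0 0 0; 255 0.06 0 0 0';python3 -c "
from h import *
st(); s=ctrl.sense();print(s['tcp_pos']@U,s['tcp_pos']@V)"
```

```text
time_s: 34.73
tcp_pos: [0.5023, -0.331, 0.0016]
orientation: [-0.007, 0.997, 0.074, -0.003]
force: [-4.1, -1.2, 1.6]
width: -0.0001
t 34.73 p [ 0.5023 -0.331   0.0016] head 0.149 Fu,Fv,Fz [-4.2, -0.56, 1.55] T [-0.329  0.697 -0.004] w -0.0001
0.44775896652759123 -0.40170319451100717
```

Both ends touch at the same line (0.4476 and 0.4478), so it is flush. I'll back off, clear the view and check.

```bash
python3 -m jog '255 -0.5 0 0 0; 255 -2 0 -0.5 0; 255 -4 0 -3 0; 255 -6 0 -6 0; 255 -9 2 -9 0; 255 -12 4 -12 0; 255 -15 6 -14 0; 255 -17 8 -15 0'; python3 -m jog '255 -3 3 0 0; 255 -6 6 0 0; 255 -9 9 0 0; 255 -10 11 0 0; 255 -10 12 0 0; 255 -10 12 0 0; 255 -10 12 0 0; 255 -10 12 0 0'; python3 -c "
from h import *
st(); c=vision.capture('top')
r,k=tube(c); B=cv2.boxPoints(r); print(r,'V',(B/1000@V[:2]).round(4),'U',(B/1000@U[:2]).round(4))
cv2.imwrite('pics/t6.png',cv2.resize(c['img'][190:340,315:515],None,fx=4,fy=4,interpolation=2)[...,::-1])
c0=cv2.imread('pics/top0.png'); a=c['img'][...,::-1]
d=cv2.absdiff(a,c0).max(2); print('bystander/rail diff px', (d[:320,:325]>40).sum(), (d[195:235,330:470]>40).sum())"
```

```text
time_s: 35.4
tcp_pos: [0.3457, -0.4378, 0.1544]
orientation: [-0.005, 0.997, 0.075, -0.002]
force: [0.6, -0.0, -0.5]
width: 0.0
time_s: 36.07
tcp_pos: [0.2654, -0.5698, 0.1533]
orientation: [-0.006, 0.997, 0.075, -0.001]
force: [0.3, 0.7, 0.2]
width: 0.0
t 36.07 p [ 0.2654 -0.5698  0.1533] head 0.1507 Fu,Fv,Fz [0.45, 0.69, 0.16] T [ 0.019  0.004 -0.004] w 0.0
((520.8973388671875, -251.41549682617188), (34.212764739990234, 227.23251342773438), 8.59760856628418) V [-0.2122 -0.4394 -0.4393 -0.2121] U [0.4607 0.461  0.4952 0.4949]
bystander/rail diff px 0 0
```

View pics/t6.png

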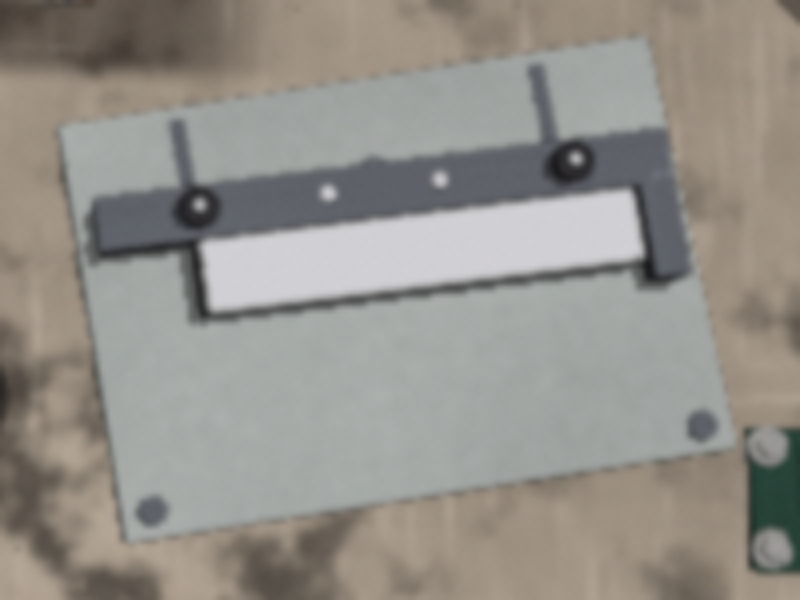

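The picture shows the tube flush along the rail at crop (200,240)→(635,188), with its right end against the stop at (640,190–260). The rail looks unchanged.

```bash
python3 -c "
from h import *
st(); order.finish_job()"
```

```text
t 36.12 p [ 0.2656 -0.5697  0.1534] head 0.1512 Fu,Fv,Fz [-0.12, 0.32, 0.2] T [-0.008 -0.03   0.031] w -0.0005
the job is handed in; nothing more can be done
```

The tube now lies flush along the rail with its right end against the end stop. The arm is clear, and I handed the job in at 36 s. The hand-in gives no verdict, so the checks below are my own.

**What I did:** I pushed the tube with shut fingers at its middle, then near the right end, until it was parallel to the rail. I then brought it in by small touch steps, pressing near the left and the right end. Next I slid it along the rail from its left end until the stop held it, then pressed lightly near both ends again.

**Last checks:**
- **Flush:** the final touches near the left and right ends gave the same line to within about 0.2 mm.
- **Stop:** the tool stopped advancing as the force rose to about 8 N.
- **Rail:** the highest push force I read toward the rail was about 6.7 N, but I only had readings at the end of each move. The before-and-after pictures show no change in the part of the rail I compared.
- **Other things on the bench:** no change in the left part of the picture, which holds the mug, tape, ring, cup and spanner. I did not compare the area with the tweezers, but the arm did not touch down there.

**What disagreed:** the fingertips sat about 20 mm behind the reported tool point, not 19 mm ahead of it as stated. Because of this my first push, with the fingers open, passed over the tube with no contact force and without moving it. I then worked from the measured tip height.

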